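Slide a gift box through the gap to the end stop

TASK

Push the flat, ribbonless gift box lengthwise along the counter through the narrow gap between the two round pots, until its leading end sits squarely against the wooden end stop behind them. Only push it gently with the fingers: never pinch, lift or tip it, and leave everything else where it stands.

Things in the scene. Friction and masses are not known exactly. Their poses are not given: they have to be found in the camera images.
- flat_box: Loose flat tan gift box without ribbon: 64 mm (its x) x 120 mm (its y) x 32 mm high, 0.15 to 0.3 kg. Origin: centre of its underside. It starts 0.30 to 0.34 m before the stop's face, up to 50 mm beside the lane's centreline, its long axis up to 0.3 rad off the lane (either end may be +y). It passes the gap with 4 to 7 mm to spare on each side.
- end_stop: Wooden end stop, fixed: a low board 160 mm long (its y), 34 mm high, with a felt face. Origin: middle of the felt face, at counter height. Its x axis points level INTO the board, the way to push (roughly robot's left to right); the face is the plane x = 0 and the lane's centreline its -x axis, within 2 mm of mid-gap. Squarely home, the box's middle is at x = -60 mm.
- pot_far: Round white lidded pot, 88 mm diameter, 51 mm high, stuck fast to the counter; the one farther from the robot. Origin: centre of its underside. It stands about 100 mm before the stop's face, about 81 mm to the far side of the centreline (the gap between the pots is about 73 to 78 mm wide).
- pot_near: The same kind of pot, stuck fast on the near side of the gap, mirrored to the other. Origin: centre of its underside.
- spice_jar: Bystander, loose: white-capped spice jar, 47 mm diameter, 98 mm high, standing behind or beside the end stop. Origin: centre of its underside.
- dropper_bottle: Bystander, loose: small brown dropper bottle, 33 mm diameter, 102 mm high, behind or beside the end stop. Origin: centre of its underside.
- candle: Bystander, loose: tealight, 38 mm diameter, 15 mm high, behind or beside the end stop. Origin: centre of its underside.
- spool: Bystander, loose: flat ribbon spool, 74 x 86 mm, 20 mm high, on the far side of the lane, about 0.2 m off its centreline. Origin: centre of its underside.
Mind the look-alikes: they are no part of the job. Leave any turquoise look-alike of the flat_box alone.

How it is judged:
By the outcome, as a careful person would: the job done as asked, in the order asked, and still so for the second after the job is handed in, with the robot touching nothing.
It also fails if it takes over 61 s, if anything falls off the work surface, if the arm or the gripper's body presses on something with over 40 N, if the wrist force passes 120 N, or if a joint passes its speed limit or range.

ROBOT

A 7-joint arm with a two-finger parallel gripper is mounted at the origin on a cart in front of the work surface, level with it; the furniture and walls round the work are solid. World frame = base frame: x ahead of the robot, y to its left, z up, the work surface at z = 0. Lengths are in m, angles in rad, forces in N, time in s.
With the tool pointing down it reaches from about 0.4 to 0.875 m from the base axis. Payload 6.5 kg.
Tool frame: the origin (TCP) lies at the very end of the fingers, on their centre line; the grasp point (between the pads) lies 19 mm behind it; z points along the fingers, y is the direction in which the jaws open and shut (so a half turn about z gives the same grasp; the last joint's range is limited). The gripper opens to 88 mm and grips with 3 to 60 N. Pads are 18 mm wide; open, the fingers measure 123 mm over their backs; the gripper's body (75 mm by 187 mm) begins 45 mm behind the grasp point.
Start: joints at [-1.171, 0.536, -0.004, 1.538, 0.003, 1.067, -0.071], TCP at [0.292, 0.581, 0.239] pointing down, gripper open.
Joint ranges: [-2.7, 2.7], [-0.37, 2.16], [-1.27, 1.26], [0.24, 2.4], [-1.31, 4.45], [0.19, 1.91], [-2.76, 2.76]. Speed limits (rad/s): [2.39, 2.39, 3.14, 3.14, 3.14, 3.14, 3.14].

INTERFACE

Orientations are given as a unit quaternion [x, y, z, w].
In Python, from workcell import telemetry, imaging, order gives the robot as it stands. The module is installed in compiled form; this text tells all that it offers.
- The arm moves only by the tool drive_tool, never from a script. Its arguments are lists of equal length, an entry for each row: "translation": the shift along the tool's x, y, z in m, a list of three; "angular": the turn, a rotation vector about the tool's x, y, z in degrees, a list of three; "gripper": the opening in per cent of the stroke, from 0 (shut) to 100 (fully open). In form: {"translation": [[tx, ty, tz], ...], "angular": [[rx, ry, rz], ...], "gripper": [gripper, ...]}. A call has 1 to 12 rows; each row is the pose to reach, as a shift and turn from the pose measured when the call began, along the tool's axes at that moment; what a row does not reach only later rows make up. A row lasts 1/8 s, in which the tool goes at most 62.5 mm and 10.7 degrees, less where a joint would pass 70% of its speed; a pose out of reach is approached as far as the arm can. A call with a gripper value outside its range is refused whole. The fingers move at their own pace and stop on an object; the grip force is fixed at half the most. Time passes only in rows, so rows that repeat a pose let the fingers close. It gives the time, the measured TCP pose, the force and the opening at its end, in the units of the state.
- telemetry.get_state(): the state, without advancing time (a new reading comes with each control period).
- imaging.camera(name): name is "scene" or "top"; returns (picture, depth): 400x640x3 uint8, red, green, blue; 400x640 float32, m along the optical axis (not along the pixel's ray), 0 where there is no reading.
- imaging.camera_model(name): a dict with "mtx" (3x3 intrinsics, pixels), "xyz" and "rotation" of the camera in the world. Camera axes: x right, y down, z forward; pixel columns grow to the right and rows downward; lengths in m; the calibration is good to about 2 mm. A picture is of the moment at which its call begins. camera_model takes no time and is no camera call.
- order.sign_off(): hands the job in, once; it reports no verdict.
The state is a dict: "t": time; "joint_pos": joint angles; "dq": joint speeds; "joint_torque": joint torques, N m; "ee_pos": TCP position; "tcp_rot": TCP orientation; "ft_force": force on the tool from outside, world axes, zero at the start; "ft_torque": the same for the moment, N m; "grip_width": finger opening in m.
Only numpy, scipy, OpenCV 4.12 (cv2) and the standard library are available. Lean on these libraries where they do the work, as an engineer would, in place of code of your own. Each camera call takes 0.05 s, during which the arm holds its last target. There are 200 camera calls.

## Working session

There is one attempt and no reset: what is moved stays moved. The work goes in short steps, Python scripts to look and compute and a tool call to move; the robot and the scene stay as the last step left them, time stands still between calls to the robot, and variables do not carry over. Pictures are saved under pics/ and viewed, about 8 in all and at most 12, crops included, and the job is handed in when it is done.

Besides the shell and the picture viewer there is one more tool, called after "Call:" as a command line: name --argument value ..., lists and objects as JSON in quotes. drive_tool: Moves the arm, as the interface text tells. Its arguments: {"type":"object","properties":{"translation":{"type":"array","items":{"type":"array","items":{"type":"number"}}},"angular":{"type":"array","items":{"type":"array","items":{"type":"number"}}},"gripper":{"type":"array","items":{"type":"number"}}},"required":["translation","angular","gripper"]}

```bash
mkdir -p pics
cat > h.py <<'E'
import numpy as np, cv2
from workcell import telemetry, imaging, order
def snap(name,fn=None):
    p,d=imaging.camera(name)
    if fn: cv2.imwrite('pics/'+fn,cv2.cvtColor(p,cv2.COLOR_RGB2BGR))
    return p,d,imaging.camera_model(name)
def cloud(d,m):
    K=m['mtx'];v,u=np.mgrid[:400,:640]
    c=np.stack([(u-K[0][2])*d/K[0][0],(v-K[1][2])*d/K[1][1],d],-1)
    return c@np.array(m['rotation']).T+np.array(m['xyz'])
def ray(uv,m,z):
    K=np.array(m['mtx']);uv=np.atleast_2d(uv)
    r=np.c_[uv,np.ones(len(uv))]@np.linalg.inv(K).T@np.array(m['rotation']).T
    o=np.array(m['xyz']);return o+r*((z-o[2])/r[:,2])[:,None]
E
python3 - <<'E'
from h import *
for n in('top','scene'):
    p,d,m=snap(n,n+'0.png'); print(n,m); 
    np.savez('pics/'+n+'0.npz',p=p,d=d)
print(telemetry.get_state())
E
```

```text
top {'mtx': array([[506.93890322,   0.        , 322.61646943],
       [  0.        , 506.93890322, 202.85171312],
       [  0.        ,   0.        ,   1.        ]]), 'xyz': array([ 0.3778016 , -0.02792257,  1.07843577]), 'rotation': array([-0.69536536,  0.71158313, -0.0703685 ,  0.0718661 ])}
scene {'mtx': array([[376.54559388,   0.        , 314.34851342],
       [  0.        , 376.54559388, 197.61848136],
       [  0.        ,   0.        ,   1.        ]]), 'xyz': array([ 0.55685294, -0.46041584,  0.83205057]), 'rotation': array([ 0.96791714, -0.00492658, -0.00342378, -0.25119797])}
{'t': 0.1, 'joint_pos': array([-1.17120433,  0.53707548, -0.0044172 ,  1.5387435 ,  0.00259394,
        1.06730744, -0.07119631]), 'dq': array([ 1.00229615e-03,  7.19833971e-05, -1.24684974e-04, -1.71010193e-03,
        2.13480563e-03, -1.27768179e-03,  3.65097628e-04]), 'joint_torque': array([ 1.85622659e-03, -5.72074163e+01,  9.93510112e-01, -2.52232075e+01,
       -5.62036503e-02,  1.34490579e-02,  2.89129241e-05]), 'ee_pos': array([0.29171249, 0.58025785, 0.23794858]), 'tcp_rot': array([ 2.30769967e-01,  9.73008036e-01, -7.54890395e-04, -1.17961496e-04]), 'ft_force': array([-0.32556357, -0.60572118, -0.00636482]), 'ft_torque': array([-0.03728481, -0.00171102,  0.02187234]), 'grip_width': 0.08817940876385699}
```

View pics/top0.png

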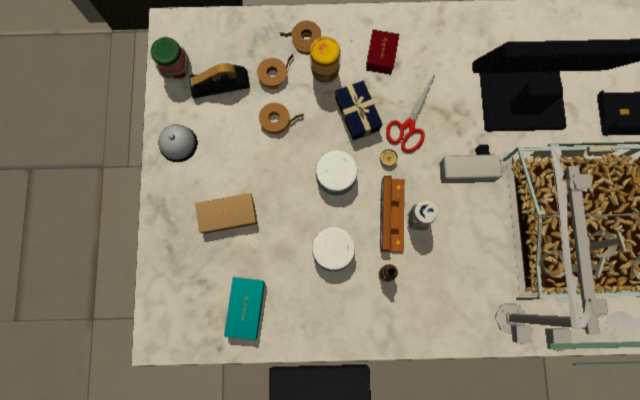

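View pics/scene0.png

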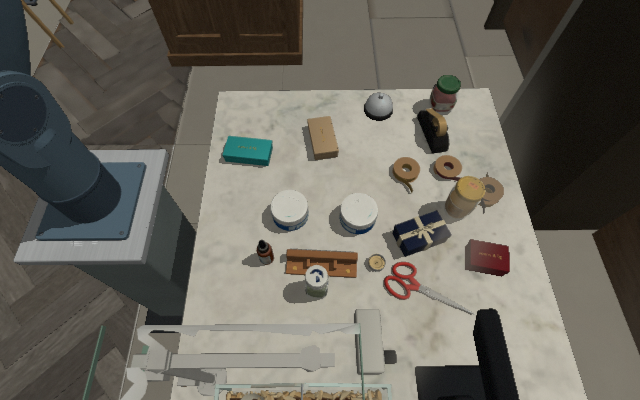

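The only plain tan flat box is at top (226,214) / scene (322,138). The look-alike at top (245,309) is turquoise, so I leave it alone. The navy box (358,109) and the red box (383,51) are not it either. The pots are at top (337,172) and (334,249), and the wooden stop is at (393,214). Next I measure them and make an enlarged crop to confirm.

```bash
cat >> h.py <<'E'
from scipy.spatial.transform import Rotation as R
def model(n):
    m=dict(imaging.camera_model(n)); m['rotation']=R.from_quat(m['rotation']).as_matrix(); return m
def snap(name,fn=None):
    p,d=imaging.camera(name)
    if fn: cv2.imwrite('pics/'+fn,cv2.cvtColor(p,cv2.COLOR_RGB2BGR))
    return p,d,model(name)
def box(p,d,m,zmin=.024,zmax=.040):
    # top-face points by colour + height -> rectangle in world xy
    X=cloud(d,m); h=cv2.cvtColor(p,cv2.COLOR_RGB2HSV)
    k=(h[...,0]>8)&(h[...,0]<22)&(h[...,1]>70)&(h[...,2]>90)&(X[...,2]>zmin)&(X[...,2]<zmax)&(d>0)
    k=cv2.morphologyEx(k.astype(np.uint8),cv2.MORPH_CLOSE,np.ones((5,5)))
    cs,_=cv2.findContours(k,cv2.RETR_EXTERNAL,cv2.CHAIN_APPROX_NONE)
    out=[]
    for c in cs:
        if cv2.contourArea(c)<250: continue
        mm=np.zeros(k.shape,np.uint8); cv2.drawContours(mm,[c],-1,1,-1)
        z=np.median(X[...,2][(mm>0)&(d>0)])
        w=ray(c[:,0,:].astype(float),m,.032)[:,:2]
        (cx,cy),(a,b),t=cv2.minAreaRect((w*1000).astype(np.float32))
        if a>b: a,b,t=b,a,t+90   # t: short-axis angle
        out.append((c[:,0].mean(0).round(),round(cx,1),round(cy,1),round(a,1),round(b,1),round(t,2),round(float(z)*1000,1)))
    return out
E
python3 - <<'E'
from h import *
for n in('top','scene'):
    f=np.load(f'pics/{n}0.npz');p,d=f['p'],f['d'];m=model(n);X=cloud(d,m)
    print(n); [print(*o) for o in box(p,d,m)]
    h=cv2.cvtColor(p,cv2.COLOR_RGB2HSV)
    k=((h[...,1]<60)&(h[...,2]>150)&(X[...,2]>.042)&(X[...,2]<.062)).astype(np.uint8)
    k=cv2.morphologyEx(k,cv2.MORPH_OPEN,np.ones((5,5)))
    for c in cv2.findContours(k,cv2.RETR_EXTERNAL,cv2.CHAIN_APPROX_NONE)[0]:
        if cv2.contourArea(c)<500: continue
        w=(ray(c[:,0].astype(float),m,.051)[:,:2]*1000).astype(np.float32)
        print('pot',c[:,0].mean(0).round(),cv2.minEnclosingCircle(w),cv2.fitEllipse(w))
    reg=(slice(165,262),slice(372,412)) if n=='top' else (slice(240,285),slice(280,362))
    k=np.zeros(d.shape,np.uint8); k[reg]=((h[...,0]<20)&(h[...,1]>110)&(X[...,2]>.006)&(X[...,2]<.045))[reg]
    c=max(cv2.findContours(cv2.morphologyEx(k,cv2.MORPH_CLOSE,np.ones((7,7))),cv2.RETR_EXTERNAL,cv2.CHAIN_APPROX_NONE)[0],key=cv2.contourArea)
    w=(ray(c[:,0].astype(float),m,.034)[:,:2]*1000).astype(np.float32)
    print('stop',cv2.minAreaRect(w),cv2.boxPoints(cv2.minAreaRect(w)).round(1).tolist())
f=np.load('pics/top0.npz');a=cv2.resize(f['p'][150:280,180:440],None,fx=3,fy=3,interpolation=2)
cv2.imwrite('pics/crop.png',a[...,::-1])
E
```

```text
top
[225. 212.] 576.7 177.3 65.2 119.8 9.5 32.0
[388. 212.] 569.5 -169.7 33.1 158.4 86.38 34.0
[305.  34.] 983.8 3.7 60.5 70.0 46.25 36.8
pot [333. 248.] ((494.5434875488281, -47.22910690307617), 43.409854888916016) ((495.0028076171875, -47.63235855102539), (83.8143539428711, 84.91938781738281), 129.9276123046875)
pot [472. 165.] ((661.968017578125, -344.85107421875), 60.29745864868164) ((661.11572265625, -343.606689453125), (47.71543502807617, 146.73130798339844), 179.61402893066406)
pot [336. 169.] ((658.2840576171875, -57.861358642578125), 43.178985595703125) ((657.8400268554688, -57.76970291137695), (82.76509857177734, 84.3638916015625), 14.615617752075195)
stop ((565.9597778320312, -173.12680053710938), (45.37709426879883, 159.77984619140625), 86.88864135742188) [[485.0, -191.39999389648438], [644.5, -200.10000610351562], [647.0, -154.8000030517578], [487.3999938964844, -146.10000610351562]]
scene
[322. 256.] 567.8 -170.5 38.5 158.0 86.21 36.6
[491. 189.] 988.2 1.3 51.9 73.7 178.2 39.5
[322. 135.] 575.5 178.7 63.9 121.2 8.87 35.3
pot [371. 340.] ((661.3861694335938, -344.14892578125), 59.90013122558594) ((661.370849609375, -341.4170227050781), (43.67005920410156, 150.39100646972656), 0.5118328332901001)
pot [359. 209.] ((657.3851318359375, -56.19593811035156), 43.294620513916016) ((657.5103759765625, -56.093955993652344), (83.43426513671875, 84.78681182861328), 16.72351837158203)
pot [289. 205.] ((493.0484924316406, -44.949893951416016), 43.2495231628418) ((493.8590393066406, -45.87394332885742), (80.44126892089844, 85.65536499023438), 118.77546691894531)
stop ((566.180908203125, -181.05355834960938), (56.70627975463867, 155.28439331054688), 86.20734405517578) [[486.79998779296875, -204.1999969482422], [641.7999877929688, -214.5], [645.5, -157.89999389648438], [490.6000061035156, -147.60000610351562]]
```

View pics/crop.png

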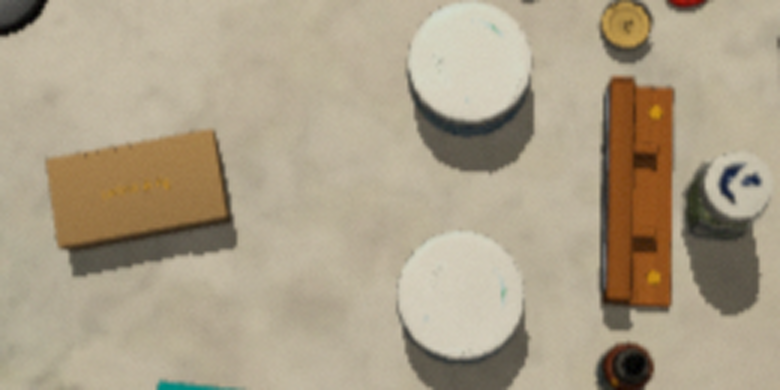

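The crop confirms a plain tan box with no ribbon. The numbers fit: 64–65 x 120–121 mm, top at 32–35 mm. The pots are 163.4 mm apart, which leaves a gap of about 75 mm.

Lane direction is about (-0.061, -0.998). The box centre is (576,178), about 14 mm to the near side, and its heading (-80.8°) already converges on the lane. I will push on the rear end with two fingers about 30 mm apart: a short straight run, then an arc onto the lane. First I move behind the box.

```bash
cat >> h.py <<'E'
M=np.array([576.2,-51.8]); D=np.deg2rad(-93.4)   # mid-gap, lane heading
def lane(xy):
    v=np.array(xy)-M; d=np.array([np.cos(D),np.sin(D)])
    return v@d-100, v@np.array([-d[1],d[0]])      # s (face=0), l (left of travel = +x side)
def rows(poses):
    """poses: x,y,z mm, heading deg (tool -x pushes) -> tool-frame rows"""
    s=telemetry.get_state(); r0=R.from_quat(s['tcp_rot']); p0=np.array(s['ee_pos'])
    for x,y,z,h in poses:
        a=np.deg2rad(h+180); c,q=np.cos(a),np.sin(a)
        r=R.from_matrix([[c,q,0],[q,-c,0],[0,0,-1]])
        print((r0.inv().apply(np.array([x,y,z])/1000-p0)).round(4).tolist(),(r0.inv()*r).as_rotvec(degrees=True).round(1).tolist())
def status():
    s=telemetry.get_state(); X=R.from_quat(s['tcp_rot']).as_matrix()
    print('t',round(s['t'],2),'tcp',(s['ee_pos']*1000).round(1),'head',round(np.degrees(np.arctan2(X[1,0],X[0,0]))-180,2),'zax',X[:,2].round(4),'F',s['ft_force'].round(2),'g',round(s['grip_width']*1e3,1),'q',s['joint_pos'].round(2))
E
python3 -c "
from h import *
print(lane((576,178)))
rows([(562,266,239,-80.8),(562,266,100,-80.8),(562,266,8,-80.8)])"
```

```text
(np.float64(-329.3836511821661), np.float64(-13.828252613340785))
[-0.3826, -0.1594, -0.0008] [-0.1, 0.0, 54.1]
[-0.3826, -0.1592, 0.1382] [-0.1, 0.0, 54.1]
[-0.3826, -0.1591, 0.2302] [-0.1, 0.0, 54.1]
```

Call:
drive_tool --translation '[[-0.055,-0.023,0],[-0.11,-0.046,0],[-0.164,-0.068,0],[-0.219,-0.091,0],[-0.273,-0.114,0],[-0.328,-0.137,0],[-0.3826,-0.1592,0],[-0.3826,-0.1592,0.04],[-0.3826,-0.1592,0.09],[-0.3826,-0.1592,0.135],[-0.3826,-0.1592,0.138],[-0.3826,-0.1592,0.138]]' --angular '[[0,0,8],[0,0,16],[0,0,24],[0,0,32],[0,0,40],[0,0,48],[0,0,54.1],[0,0,54.1],[0,0,54.1],[0,0,54.1],[0,0,54.1],[0,0,54.1]]' --gripper '[34,34,34,34,34,34,34,34,34,34,34,34]'

```text
t: 1.6
ee_pos: [0.5627, 0.2663, 0.1014]
tcp_rot: [0.648, 0.762, -0.0, 0.001]
ft_force: [0.8, -0.1, 0.6]
grip_width: 0.0298
```

```bash
python3 -c "
from h import *
status()
rows([(562,266,8,-80.8)])"
```

```text
t 1.6 tcp [562.7 266.3 101.4] head -80.79 zax [ 6.e-04 -9.e-04 -1.e+00] F [ 0.8  -0.13  0.64] g 29.8 q [-0.69  0.67  0.24  1.72 -0.21  0.78 -0.18]
[-0.0, -0.0008, 0.0934] [0.0, 0.1, 0.0]
```

Call:
drive_tool --translation '[[0,-0.001,0.04],[0,-0.001,0.075],[0,-0.001,0.093],[0,-0.001,0.093],[0,-0.001,0.093]]' --angular '[[0,0,0],[0,0,0],[0,0,0],[0,0,0],[0,0,0]]' --gripper '[34,34,34,34,34]'

```text
t: 2.22
ee_pos: [0.5631, 0.2666, 0.0101]
tcp_rot: [0.648, 0.762, 0.001, 0.001]
ft_force: [0.1, -0.2, 0.4]
grip_width: 0.0297
```

```bash
python3 -c "
from h import *
status()
for n in ('top','scene'):
    p,d,m=snap(n,n+'1.png')
    for o in box(p,d,m): print(*o, lane(o[1:3]))
"
```

```text
t 2.23 tcp [563.1 266.6  10.1] head -80.79 zax [ 3.1e-03  3.0e-04 -1.0e+00] F [ 0.11 -0.18  0.44] g 29.7 q [-0.66  0.81  0.2   1.73 -0.25  0.62 -0.15]
[225. 212.] 576.4 177.1 65.7 120.2 9.58 32.0 (np.float64(-328.50895788646505), np.float64(-13.375580945952935))
[388. 212.] 569.6 -169.1 33.4 158.4 87.0 33.9 (np.float64(17.484953881059013), np.float64(0.3682547561634282))
[306.  34.] 984.6 2.6 61.4 67.6 48.72 37.0 (np.float64(-178.52496960747555), np.float64(404.4548790015334))
[322. 256.] 567.8 -170.5 38.5 158.0 86.21 36.7 (np.float64(18.989241112589028), np.float64(-1.3455480110930704))
[492. 189.] 989.3 2.6 52.1 70.6 175.92 39.6 (np.float64(-178.80370956328258), np.float64(409.14660619277504))
[322. 135.] 575.2 178.8 64.4 121.4 8.87 35.3 (np.float64(-330.1347979456443), np.float64(-14.674289574540522))
```

View pics/scene1.png

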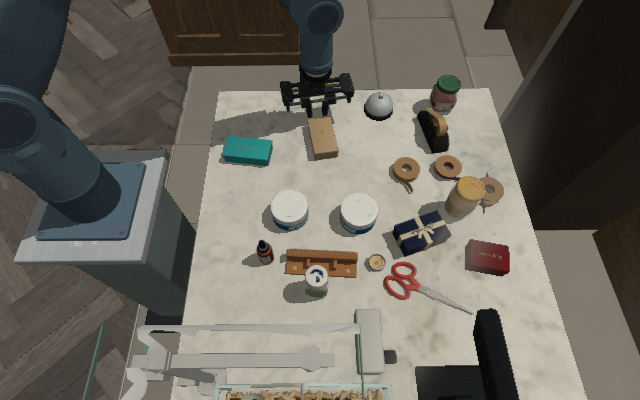

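```bash
cat >> h.py <<'E'
def path(sig,s0=-329.3,l0=-14.,e0=12.6,straight=31.,Rad=300.,off=69.,z=9.):
    """box-centre path at arclength sig -> tcp pose"""
    e=np.deg2rad(e0); a=min(max(sig-straight,0),Rad*e); rest=max(sig-straight-Rad*e,0); st=min(sig,straight)
    s=s0+st*np.cos(e)+Rad*(np.sin(e)-np.sin(e-a/Rad))+rest
    l=l0+st*np.sin(e)+Rad*(np.cos(e-a/Rad)-np.cos(e))
    h=e-a/Rad; s-=off*np.cos(h); l-=off*np.sin(h)
    d=np.array([np.cos(D),np.sin(D)]); n=np.array([-d[1],d[0]]); xy=M+(s+100)*d+l*n
    return xy[0],xy[1],z,np.degrees(D+h)
E
python3 -c "
from h import *
rows([path(x) for x in (-14,-8,-3,2,7,12,17,22,27,32,37,42)])"
```

```text
[-0.0065, -0.0014, 0.001] [0.2, 0.0, 0.0]
[-0.0125, -0.0014, 0.001] [0.2, 0.0, 0.0]
[-0.0175, -0.0014, 0.001] [0.2, 0.0, 0.0]
[-0.0225, -0.0014, 0.001] [0.2, 0.0, 0.0]
[-0.0275, -0.0014, 0.001] [0.2, 0.0, 0.0]
[-0.0325, -0.0014, 0.001] [0.2, 0.0, 0.0]
[-0.0375, -0.0014, 0.001] [0.2, 0.0, 0.0]
[-0.0425, -0.0014, 0.001] [0.2, 0.0, 0.0]
[-0.0475, -0.0014, 0.001] [0.2, 0.0, 0.0]
[-0.0525, -0.0012, 0.001] [0.2, 0.0, 0.2]
[-0.0575, -0.0001, 0.001] [0.2, 0.0, 1.1]
[-0.0625, 0.0009, 0.001] [0.2, 0.0, 2.1]
```

Call:
drive_tool --translation '[[-0.0065,-0.0014,0.001],[-0.0125,-0.0014,0.001],[-0.0175,-0.0014,0.001],[-0.0225,-0.0014,0.001],[-0.0275,-0.0014,0.001],[-0.0325,-0.0014,0.001],[-0.0375,-0.0014,0.001],[-0.0425,-0.0014,0.001],[-0.0475,-0.0014,0.001],[-0.0525,-0.0012,0.001],[-0.0575,-0.0001,0.001],[-0.0625,0.0009,0.001]]' --angular '[[0.2,0,0],[0.2,0,0],[0.2,0,0],[0.2,0,0],[0.2,0,0],[0.2,0,0],[0.2,0,0],[0.2,0,0],[0.2,0,0],[0.2,0,0.2],[0.2,0,1.1],[0.2,0,2.1]]' --gripper '[34,34,34,34,34,34,34,34,34,34,34,34]'

```text
t: 3.82
ee_pos: [0.574, 0.2046, 0.009]
tcp_rot: [0.662, 0.749, -0.0, -0.0]
ft_force: [-1.2, 2.3, 1.2]
grip_width: 0.0297
```

```bash
cat >> h.py <<'E'
def look():
    for n in ('top','scene'):
        p,d,m=snap(n,'last_'+n+'.png')
        for o in box(p,d,m):
            if o[4]>130 or o[1]>900: continue
            t=o[5]; t=t-180 if t>90 else t
            print(n,*o,'s,l',np.round(lane(o[1:3]),1),'err',round(t-90+93.4+0,2) if abs(t)>45 else round(t+3.4,2))
E
python3 -c "
from h import *
status(); look()
rows([path(x) for x in (47,52,57,62,67,72,77,82,87,92,97,102)])"
```

```text
t 3.83 tcp [574.  204.6   9. ] head -82.96 zax [-5.e-04 -2.e-04 -1.e+00] F [-1.24  2.3   1.21] g 29.7 q [-0.56  0.8   0.2   1.77 -0.25  0.6  -0.09]
top [248. 208.] 583.5 130.3 66.0 112.1 7.01 32.0 s,l [-282.2   -3.5] err 10.41
scene [325. 150.] 582.3 135.1 64.6 122.2 6.77 35.3 s,l [-286.9   -5. ] err 10.17
[-0.0037, 0.001, -0.0001] [-0.0, 0.1, 0.9]
[-0.0088, 0.002, -0.0001] [-0.0, 0.1, 1.8]
[-0.0138, 0.0029, -0.0001] [-0.0, 0.1, 2.8]
[-0.0189, 0.0038, -0.0001] [-0.0, 0.1, 3.7]
[-0.0239, 0.0046, -0.0001] [-0.0, 0.1, 4.7]
[-0.029, 0.0053, -0.0001] [-0.0, 0.1, 5.6]
[-0.0341, 0.0059, -0.0001] [-0.0, 0.1, 6.6]
[-0.0392, 0.0064, -0.0] [-0.0, 0.1, 7.5]
[-0.0443, 0.0069, -0.0] [-0.0, 0.1, 8.5]
[-0.0494, 0.0072, -0.0] [-0.0, 0.1, 9.5]
[-0.0546, 0.0075, -0.0] [-0.0, 0.1, 10.4]
[-0.0595, 0.0066, -0.0] [-0.0, 0.1, 10.4]
```

Call:
drive_tool --translation '[[-0.0037,0.001,0],[-0.0088,0.002,0],[-0.0138,0.0029,0],[-0.0189,0.0038,0],[-0.0239,0.0046,0],[-0.029,0.0053,0],[-0.0341,0.0059,0],[-0.0392,0.0064,0],[-0.0443,0.0069,0],[-0.0494,0.0072,0],[-0.0546,0.0075,0],[-0.0595,0.0066,0]]' --angular '[[0,0,0.9],[0,0,1.8],[0,0,2.8],[0,0,3.7],[0,0,4.7],[0,0,5.6],[0,0,6.6],[0,0,7.5],[0,0,8.5],[0,0,9.5],[0,0,10.4],[0,0,10.4]]' --gripper '[34,34,34,34,34,34,34,34,34,34,34,34]'

```text
t: 5.42
ee_pos: [0.588, 0.1451, 0.009]
tcp_rot: [0.728, 0.686, -0.001, 0.0]
ft_force: [-0.8, -0.4, -0.6]
grip_width: 0.0303
```

```bash
python3 -c "
from h import *
status(); look(); print(lane(telemetry.get_state()['ee_pos'][:2]*1000))"
```

```text
t 5.42 tcp [588.  145.1   9. ] head -93.41 zax [-4.0e-04 -1.3e-03 -1.0e+00] F [-0.83 -0.37 -0.56] g 30.3 q [-0.49  0.8   0.24  1.78 -0.3   0.6  -0.13]
top [277. 207.] 584.1 70.3 66.4 110.2 178.65 32.0 s,l [-222.4    0.6] err 2.05
scene [325. 169.] 582.5 73.8 62.9 118.7 177.8 35.2 s,l [-225.8   -1.2] err 1.2
(np.float64(-296.5006543039933), np.float64(0.12808688506799548))
```

View pics/last_top.png

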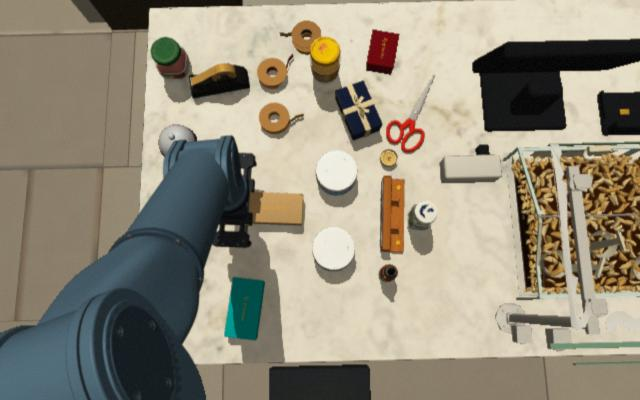

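The box is now close to the centreline, at top (277,207), lined up with the gap, with the fingers behind it. The next straight run should square it against the fingers. Then I measure again before the tight part.

Call:
drive_tool --translation '[[-0.004,0,0],[-0.008,0,0],[-0.012,0,0],[-0.016,0,0],[-0.02,0,0],[-0.024,0,0],[-0.028,0,0],[-0.031,0,0],[-0.034,0,0],[-0.036,0,0],[-0.038,0,0]]' --angular '[[0,0,0],[0,0,0],[0,0,0],[0,0,0],[0,0,0],[0,0,0],[0,0,0],[0,0,0],[0,0,0],[0,0,0],[0,0,0]]' --gripper '[34,34,34,34,34,34,34,34,34,34,34]'

```text
t: 6.9
ee_pos: [0.5857, 0.1064, 0.0091]
tcp_rot: [0.728, 0.686, -0.001, 0.0]
ft_force: [-0.7, 1.4, -0.3]
grip_width: 0.0299
```

```bash
cat > gap.py <<'E'
from h import *
status(); look(); print(lane(telemetry.get_state()['ee_pos'][:2]*1000))
for n in ('top','scene'):
    p=cv2.cvtColor(cv2.imread(f'pics/last_{n}.png'),cv2.COLOR_BGR2RGB);m=model(n)
    h=cv2.cvtColor(p,cv2.COLOR_RGB2HSV); k=((h[...,0]>8)&(h[...,0]<22)&(h[...,1]>70)&(h[...,2]>90)).astype(np.uint8)
    v,u=np.nonzero(k); w=ray(np.c_[u,v].astype(float),m,.032)[:,:2]*1000
    v=w-M; d=np.array([np.cos(D),np.sin(D)]); nn=np.array([-d[1],d[0]]); s=v@d-100; l=v@nn
    out=[]
    for a in range(-250,-10,8):   # lateral edges per slice
        q=(s>=a)&(s<a+8)&(abs(l)<60)
        if q.sum()>30: out.append((a+4,l[q].min(),l[q].max()))
    o=np.array(out); wd=o[:,2]-o[:,1]; o=o[abs(wd-64)<5]
    f=np.polyfit(o[:,0],(o[:,1]+o[:,2])/2,1)
    print(n,'slices',len(o),'s',o[0,0],o[-1,0],'width',wd.round(0).tolist(),'mid l',((o[:,1]+o[:,2])/2).round(1).tolist(),'slope deg',np.degrees(f[0]).round(2))
E
python3 gap.py
```

```text
t 6.9 tcp [585.7 106.4   9.1] head -93.44 zax [-6.0e-04 -1.8e-03 -1.0e+00] F [-0.67  1.43 -0.27] g 29.9 q [-0.42  0.78  0.23  1.81 -0.29  0.59 -0.07]
top [296. 208.] 581.6 30.9 65.9 109.5 176.2 32.1 s,l [-182.9    0.5] err -0.4
scene [324. 182.] 581.1 35.3 63.9 118.9 176.43 35.2 s,l [-187.2   -0.3] err -0.17
(np.float64(-258.1042830475534), np.float64(0.09037537437995624))
top slices 14 s -230.0 -126.0 width [64.0, 67.0, 67.0, 65.0, 65.0, 64.0, 64.0, 68.0, 67.0, 65.0, 64.0, 64.0, 64.0, 64.0] mid l [1.6, -1.5, 0.9, 0.1, 0.4, 0.7, 1.0, -0.8, -1.6, -0.3, -0.0, 0.3, 0.6, 0.8] slope deg -0.09
scene slices 11 s -214.0 -134.0 width [61.0, 63.0, 63.0, 63.0, 62.0, 62.0, 62.0, 62.0, 61.0, 61.0, 61.0] mid l [0.1, -0.7, -0.5, -0.2, 0.0, 0.3, 0.6, -1.5, -1.3, -0.9, -0.6] slope deg -0.57
```

Squared up: lateral offset is about 0 ± 1 mm and heading within about 0.5°, against 4–7 mm to spare each side. I push on into the gap.

Call:
drive_tool --translation '[[-0.005,0,0],[-0.01,0,0],[-0.015,0,0],[-0.02,0,0],[-0.025,0,0],[-0.03,0,0],[-0.035,0,0],[-0.04,0,0],[-0.045,0,0],[-0.05,0,0],[-0.053,0,0],[-0.056,0,0]]' --angular '[[0,0,0],[0,0,0],[0,0,0],[0,0,0],[0,0,0],[0,0,0],[0,0,0],[0,0,0],[0,0,0],[0,0,0],[0,0,0],[0,0,0]]' --gripper '[34,34,34,34,34,34,34,34,34,34,34,34]'

```text
t: 8.5
ee_pos: [0.5823, 0.05, 0.0092]
tcp_rot: [0.728, 0.685, -0.001, 0.001]
ft_force: [0.1, 1.6, 0.5]
grip_width: 0.0302
```

```bash
python3 gap.py; python3 -c "
import cv2;a=cv2.imread('pics/last_top.png')[140:280,200:440];cv2.imwrite('pics/c5.png',cv2.resize(a,None,fx=3,fy=3))"
```

```text
t 8.5 tcp [582.3  50.    9.2] head -93.45 zax [-6.e-04 -2.e-03 -1.e+00] F [0.07 1.57 0.53] g 30.2 q [-0.33  0.77  0.22  1.84 -0.29  0.57  0.02]
top [324. 209.] 577.7 -27.5 66.1 103.1 178.15 32.2 s,l [-1.243e+02  1.000e-01] err 1.55
scene [323. 202.] 577.9 -20.3 64.5 120.6 176.43 35.0 s,l [-131.5   -0.2] err -0.17
scene [406. 167.] 784.7 73.0 54.7 62.1 138.46 21.8 s,l [-236.9  200.7] err -38.14
(np.float64(-201.57222269496432), np.float64(0.07667764541930122))
top slices 13 s -166.0 -70.0 width [54.0, 64.0, 65.0, 64.0, 64.0, 64.0, 64.0, 64.0, 69.0, 64.0, 66.0, 64.0, 64.0, 66.0] mid l [-0.5, -0.3, -0.0, 0.3, 0.6, 0.9, 1.2, -0.8, -0.4, -1.1, 0.2, 0.5, -0.4] slope deg -0.13
scene slices 11 s -158.0 -78.0 width [64.0, 64.0, 64.0, 61.0, 61.0, 63.0, 63.0, 62.0, 62.0, 62.0, 64.0] mid l [-0.3, -0.0, 0.3, -0.6, -0.3, -1.1, -0.9, -0.5, -0.2, 0.1, -0.8] slope deg -0.27
```

View pics/c5.png

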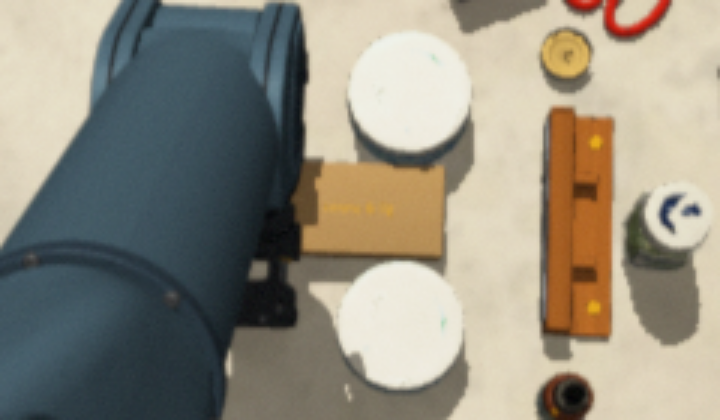

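The box is centred in the gap with room on both sides, the stop is about 71 mm ahead, and forces are under 2 N. I continue.

Call:
drive_tool --translation '[[-0.005,0,0],[-0.01,0,0],[-0.015,0,0],[-0.02,0,0],[-0.025,0,0],[-0.03,0,0],[-0.035,0,0],[-0.04,0,0],[-0.045,0,0],[-0.05,0,0],[-0.055,0,0],[-0.059,0,0]]' --angular '[[0,0,0],[0,0,0],[0,0,0],[0,0,0],[0,0,0],[0,0,0],[0,0,0],[0,0,0],[0,0,0],[0,0,0],[0,0,0],[0,0,0]]' --gripper '[34,34,34,34,34,34,34,34,34,34,34,34]'

```text
t: 10.1
ee_pos: [0.5787, -0.0097, 0.0094]
tcp_rot: [0.728, 0.685, -0.001, 0.001]
ft_force: [0.1, 1.1, -0.3]
grip_width: 0.03
```

```bash
python3 gap.py
```

```text
t 10.1 tcp [578.7  -9.7   9.4] head -93.49 zax [-6.0e-04 -2.6e-03 -1.0e+00] F [ 0.08  1.11 -0.26] g 30.0 q [-0.22  0.76  0.21  1.85 -0.27  0.56  0.11]
top [354. 211.] 574.4 -91.8 65.8 95.8 176.25 32.2 s,l [-60.    0.6] err -0.35
(np.float64(-141.71226824974016), np.float64(0.05675793668641482))
top slices 11 s -94.0 -14.0 width [58.0, 64.0, 64.0, 64.0, 64.0, 64.0, 64.0, 64.0, 64.0, 64.0, 64.0, 66.0] mid l [-0.1, 0.2, 0.5, 0.8, 1.0, 1.3, -0.5, -0.2, 0.1, 0.4, -0.5] slope deg -0.39
scene slices 12 s -102.0 -14.0 width [62.0, 62.0, 62.0, 64.0, 64.0, 63.0, 63.0, 63.0, 63.0, 62.0, 62.0, 62.0] mid l [-0.5, -0.2, 0.1, -0.6, -0.5, -0.2, 0.1, 0.4, -1.5, -1.2, -0.9, -0.6] slope deg -0.42
```

Call:
drive_tool --translation '[[-0.002,0,0],[-0.004,0,0],[-0.006,0,0],[-0.008,0,0],[-0.01,0,0],[-0.011,0,0],[-0.011,0,0]]' --angular '[[0,0,0],[0,0,0],[0,0,0],[0,0,0],[0,0,0],[0,0,0],[0,0,0]]' --gripper '[34,34,34,34,34,34,34]'

```text
t: 11.08
ee_pos: [0.5782, -0.0204, 0.0095]
tcp_rot: [0.728, 0.685, -0.001, 0.001]
ft_force: [0.9, 4.1, -0.9]
grip_width: 0.03
```

Call:
drive_tool --translation '[[-0.001,0,0],[-0.002,0,0],[-0.002,0,0]]' --angular '[[0,0,0],[0,0,0],[0,0,0]]' --gripper '[34,34,34]'

```text
t: 11.45
ee_pos: [0.5782, -0.0203, 0.0095]
tcp_rot: [0.728, 0.685, -0.0, -0.0]
ft_force: [1.8, 7.4, -0.9]
grip_width: 0.0299
```

```bash
python3 gap.py;  python3 -c "
import cv2;a=cv2.imread('pics/last_top.png')[160:260,300:430];cv2.imwrite('pics/c6.png',cv2.resize(a,None,fx=6,fy=6))"
```

```text
t 11.45 tcp [578.2 -20.3   9.5] head -93.45 zax [-4.e-04  1.e-04 -1.e+00] F [ 1.84  7.43 -0.85] g 29.9 q [-0.2   0.76  0.21  1.85 -0.27  0.56  0.13]
(np.float64(-131.5201483568717), np.float64(0.11256548346417428))
top slices 9 s -78.0 -14.0 width [54.0, 64.0, 64.0, 64.0, 64.0, 64.0, 64.0, 64.0, 64.0, 64.0] mid l [0.5, 0.8, 1.0, 1.3, -0.5, -0.2, 0.1, 0.4, 0.6] slope deg -0.48
scene slices 11 s -94.0 -14.0 width [62.0, 62.0, 64.0, 64.0, 63.0, 63.0, 63.0, 63.0, 62.0, 62.0, 62.0] mid l [-0.2, 0.1, -0.6, -0.5, -0.2, 0.1, 0.4, -1.5, -1.2, -0.9, -0.6] slope deg -0.56
```

View pics/c6.png

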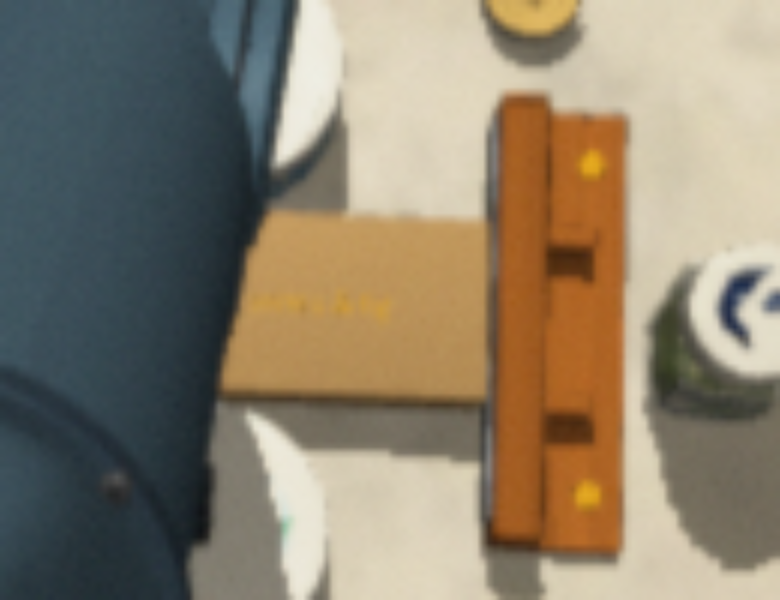

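The box has met the felt: the TCP no longer advances and the force rose to 7 N. I back straight off, raise the arm and check.

Call:
drive_tool --translation '[[0.003,0,0],[0.01,0,0],[0.025,0,0],[0.045,0,0],[0.07,0,0],[0.1,0,0],[0.13,0,-0.03],[0.16,0,-0.08],[0.2,0,-0.13],[0.24,0,-0.18],[0.25,0,-0.2],[0.25,0,-0.2]]' --angular '[[0,0,0],[0,0,0],[0,0,0],[0,0,0],[0,0,0],[0,0,0],[0,0,0],[0,0,0],[0,0,0],[0,0,0],[0,0,0],[0,0,0]]' --gripper '[34,34,34,34,34,34,34,34,34,34,34,34]'

```text
t: 13.05
ee_pos: [0.5935, 0.2323, 0.2111]
tcp_rot: [0.727, 0.687, 0.002, 0.0]
ft_force: [0.7, -0.1, -1.0]
grip_width: 0.0302
```

```bash
cat >> gap.py <<'E'
# full box outline, cut off from the stop at s<-4
    q=(s<-6)&(s>-140)&(abs(l)<45)
    for b in range(-28,29,8):
        z=q&(l>=b)&(l<b+8)
        if z.sum(): print(n,'l',b+4,'rear s',s[z].min().round(1))
E
python3 gap.py; python3 -c "
import cv2;a=cv2.imread('pics/last_top.png')[150:270,270:430];cv2.imwrite('pics/c7.png',cv2.resize(a,None,fx=5,fy=5))
a=cv2.imread('pics/last_scene.png')[160:300,230:400];cv2.imwrite('pics/c8.png',cv2.resize(a,None,fx=4,fy=4))"
```

```text
t 13.05 tcp [593.5 232.3 211.1] head -93.24 zax [ 0.0027  0.0022 -1.    ] F [ 0.75 -0.11 -1.  ] g 30.2 q [-0.68  0.56  0.34  1.62 -0.21  1.   -0.33]
(np.float64(-381.1884475825236), np.float64(-0.507983838745492))
top slices 14 s -118.0 -14.0 width [64.0, 64.0, 64.0, 66.0, 64.0, 64.0, 64.0, 64.0, 64.0, 62.0, 64.0, 64.0, 64.0, 64.0] mid l [1.2, 1.4, -0.3, -1.2, 0.2, 0.5, 0.8, 1.0, 1.3, 0.5, -0.2, 0.1, 0.4, 0.6] slope deg -0.06
top l -24 rear s -120.4
top l -16 rear s -120.6
top l -8 rear s -120.9
top l 0 rear s -121.2
top l 8 rear s -121.3
top l 16 rear s -119.7
top l 24 rear s -120.0
top l 32 rear s -120.2
scene slices 13 s -118.0 -14.0 width [60.0, 62.0, 60.0, 57.0, 62.0, 64.0, 64.0, 63.0, 63.0, 65.0, 63.0, 62.0, 62.0, 62.0] mid l [0.0, -0.9, -1.8, 0.1, -0.6, -0.5, -0.2, 0.1, -0.6, -1.5, -1.2, -0.9, -0.6] slope deg -0.15
scene l -24 rear s -120.6
scene l -16 rear s -120.9
scene l -8 rear s -121.2
scene l 0 rear s -121.6
scene l 8 rear s -119.3
scene l 16 rear s -119.6
scene l 24 rear s -120.1
scene l 32 rear s -120.2
```

View pics/c7.png

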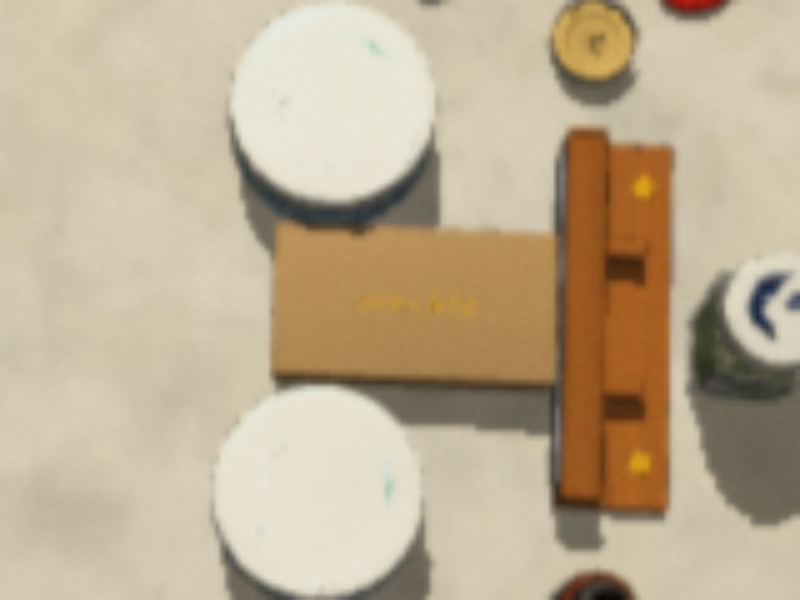

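View pics/c8.png

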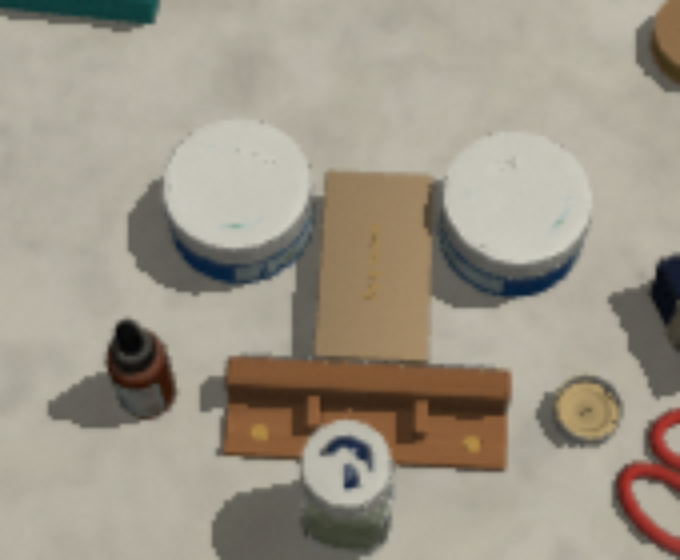

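The box sits flush against the felt. Its rear end is at s ≈ -120.5 mm in both views, so the middle is at about -60. It is square within about 0.5° and clear of both pots, the bystanders have not moved, and the arm is clear. I hand the job in.

```bash
python3 -c "
from workcell import order; print(order.sign_off())"
```

```text
the job is handed in; nothing more can be done
None
```

The tan box is through the gap between the pots and its leading end sits squarely against the end stop. I handed the job in after about 13 s of robot time.

I pushed it from behind with two fingertips held about 30 mm apart: a short straight run, an arc onto the centreline, then straight on to the felt. I stopped when the fingers no longer advanced and the force had risen to about 7 N, then backed straight off.

**Final checks, both cameras:**
- **Position:** the rear end is about 120.5 mm before the stop's face, so the box's middle is at about -60 mm, as wanted.
- **Squareness:** within about 0.5° of the lane and within about 1 mm of its centreline, clear of both pots.
- **Surroundings:** the pots, jar, bottle and candle look unmoved in the last pictures. I did not check the spool or the turquoise box closely, but the fingers went nowhere near them.

**Disagreements between measurements:** the two cameras differed by about 1 mm sideways, and the scene camera read the box top 3 mm too high; both are about what the calibration allows. While the arm covered part of the box, the top camera saw it too short, so I did not use those along-lane readings. No check failed.

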